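# Open the refillable filament spool

## Task

Open the empty refillable spool so that it can be reloaded: push the light grey side plate round by its edges until the notch in its rim stands where the arrow on the hub points, which frees it from the three lugs. Then lift the side plate off and set it down, without dropping it, flat and the same way up on the middle of the glass build plate. Leave the hammer, the small reel and the blue bin where they are.

Things in the scene. Friction and masses are not known exactly. Their poses are not given: they have to be found in the camera images.
- spool: The spool's dark grey body, fixed. Steel base disc 170 mm across, 12 mm thick; flange 200 mm across, its top 17 mm above the bench; core 92 mm across up to 72 mm above the bench, whose flat top carries the side plate. Round the core, between the flanges, is empty space. Origin: centre of the base's underside; z up along the axis, x the way the arrow points.
- neck_top (a point): Centre of the flat top of the spool's neck, 95.5 mm above the bench. The neck is 60 mm across, with a raised white arrow on top (25 mm long, to 97.5 mm). Three lugs stick out from its top to 38.5 mm from the axis, undersides 90.5 mm above the bench: a broad one (52 degrees of arc) where the arrow points, two narrow ones (24 degrees) at 120 degrees either side.
- spool_mark (a point): Point fixed to the spool, on the arrow's line 91 mm out from the axis and 85 mm above the bench: where the middle of the side plate's notch stands when the plate is free to come off.
- plate_centre (a point): Centre of the loose light grey side plate (200 mm across, 16 mm high, 120 to 195 g), half-way up. Its hub, a ring of 92 mm outside and 64 mm bore, 16 mm high, sits on the core round the neck with 2 mm play and turns there against light friction; the lugs, 2.5 mm above it, hold it down. Its flange is 6 mm thick, from 10 to 16 mm above the hub's underside. Axes: z up, x to the notch.
- plate_slot (a point): Middle of the broad slot in the top of the hub's bore, on the notch's side, 36 mm from the axis. This slot and two narrow ones, 120 degrees either side, let the three lugs through, so the plate lifts off only with the notch at the mark, within about 8 degrees; nowhere else.
- plate_notch (a point): Middle of the notch in the side plate's rim, 91 mm from the axis, half-way through the flange. The notch is 18 mm deep, about 28 mm wide, in a solid part of the flange that spans 68 degrees. The rest of the rim is 16 mm wide. At the start the notch is 35 to 85 degrees counter-clockwise of the mark, seen from above.
- spoke_a (a point): Middle of the spoke 120 degrees counter-clockwise of the notch, 62 mm from the axis, half-way through its 6 mm thickness; it runs radially, 28 mm wide. Between the spokes and the solid part lie three windows, open from 46 to 84 mm from the axis: closed fingers go down into one to push a side edge; to grip a spoke there is about 26 mm free beside it for each finger.
- spoke_b (a point): The same on the other spoke, 120 degrees clockwise of the notch.
- glass_top (a point): Centre of the upper face of the glass build plate, 225 mm square, 4 mm thick, lying fixed on the bench; x and y along its sides.
- hammer: Hammer lying on the bench, 290 mm long with a black handle; origin under its middle, x from handle to head. A bystander.
- minispool: Small full reel of white filament lying flat, 100 mm across, 42 mm high; origin at the centre of its underside. A bystander.
- bin: Blue open bin, 100 x 140 x 50 mm; origin at the centre of its underside. A bystander.
Not all that is in view belongs to the job. There is more than one size of the spool; the job needs the smallest.

How it is judged:
By the outcome, as a careful person would: the job done as asked, in the order asked, and still so for the second after the job is handed in, with the robot touching nothing.
It also fails if it takes over 64 s, if anything falls off the work surface, if the arm or the gripper's body presses on something with over 40 N, if the wrist force passes 120 N, or if a joint passes its speed limit or range.

## Robot

A 6-joint arm with a two-finger parallel gripper is mounted at the origin on the work surface. World frame = base frame: x ahead of the robot, y to its left, z up, the work surface at z = 0. Lengths are in m, angles in rad, forces in N, time in s.
With the tool pointing down it reaches from about 0.375 to 0.9 m from the base axis. Payload 3.1 kg.
Tool frame: the origin (TCP) lies between the finger pads; the fingertips stand 19 mm ahead of it and the grasp point (between the pads) is the TCP; z points along the fingers, y is the direction in which the jaws open and shut (so a half turn about z gives the same grasp; the last joint's range is limited). The gripper opens to 87 mm and grips with 3 to 60 N. Pads are 19 mm wide; open, the fingers measure 117 mm over their backs; the gripper's body (75 mm by 190 mm) begins 51 mm behind the grasp point.
Start: joints at [-1.369, 0.527, 1.433, -0, 1.181, -0.178], TCP at [0.232, -0.58, 0.219] pointing down, gripper open.
Joint ranges: [-3.08, 3.08], [-0.75, 2.2], [0.22, 2.44], [-1.43, 4.57], [0, 2.65], [-2.85, 2.85]. Speed limits (rad/s): [2.79, 2.79, 3.14, 3.14, 3.14, 3.14].

## Interface

Orientations are given as a unit quaternion [x, y, z, w].
In Python, from rig import robot gives the robot as it stands.
- The arm moves only by the tool apply_moves, never from a script. Its argument "series" is a list of rows, each a list of 7 numbers: the shift along the tool's x, y, z in cm, then the turn, a rotation vector about the tool's x, y, z in degrees, then the opening, from 0 (shut) to 1 (fully open). In form: [[dx, dy, dz, rx, ry, rz, grip], ...]. A call has 1 to 5 rows; each row is the pose to reach, as a shift and turn from the pose commanded when the call began, along the tool's axes at that moment; what a row does not reach only later rows make up. A row lasts 1/12 s, in which the tool goes at most 41.7 mm and 7.16 degrees, less where a joint would pass 70% of its speed; a pose out of reach is approached as far as the arm can. A call with a gripper value outside its range is refused whole. The fingers move at their own pace and stop on an object; "newtons" is the grip in N (left out, the last holds). Time passes only in rows, so rows that repeat a pose let the fingers close. It gives the time, the measured TCP pose, the force and the opening at its end, in the units of the state.
- robot.get_obs(): the state, without advancing time (a new reading comes with each control period).
- robot.camera(name): name is "side" or "top"; returns the picture (384x512x3 uint8, red, green, blue); there is no depth.
- robot.camera_params(name): a dict with "mtx" (3x3 intrinsics, pixels), "origin" and "rotation" of the camera in the world. Camera axes: x right, y down, z forward; pixel columns grow to the right and rows downward; lengths in m; the calibration is good to about 2 mm. A picture is of the moment at which its call begins. camera_params takes no time and is no camera call.
- robot.hand_in(): hands the job in, once; it reports no verdict.
The state is a dict: "time": time; "q": joint angles; "joint_velocities": joint speeds; "joint_torque": joint torques, N m; "position": TCP position; "tool_rot": TCP orientation; "ft_force": force on the tool from outside, world axes, zero at the start; "moment": the same for the moment, N m; "grip_width": finger opening in m.
Only numpy, scipy, OpenCV 4.12 (cv2) and the standard library are available. Lean on these libraries where they do the work, as an engineer would, in place of code of your own. Each camera call takes 0.05 s, during which the arm holds its last target. There are 200 camera calls.

## Working session

There is one attempt and no reset: what is moved stays moved. The work goes in short steps, Python scripts to look and compute and a tool call to move; the robot and the scene stay as the last step left them, time stands still between calls to the robot, and variables do not carry over. Pictures are saved under pics/ and viewed, about 8 in all and at most 12, crops included, and the job is handed in when it is done.

Besides the shell and the picture viewer there is one more tool, called after "Call:" by a JSON object that holds its "name" and its "arguments", one argument or row to a line. apply_moves: Moves the arm, as the interface text tells. Its arguments: {"type":"object","properties":{"series":{"type":"array"},"newtons":{"type":"number"}},"required":["series"]}

```bash
ls; mkdir -p pics; python3 - <<'E'
from rig import robot
import cv2,numpy as np
for n in("top","side"):
    im=robot.camera(n);cv2.imwrite(f"pics/{n}0.png",im[...,::-1])
    p=robot.camera_params(n);print(n,p)
print(robot.get_obs())
E
```

```text
pics
top {'mtx': array([[431.24453733,   0.        , 251.22976876],
       [  0.        , 431.24453733, 190.49487873],
       [  0.        ,   0.        ,   1.        ]]), 'origin': array([0.40861632, 0.10988307, 1.76465128]), 'rotation': array([-0.6975554 ,  0.71567939, -0.02338789,  0.02593231])}
side {'mtx': array([[363.16316157,   0.        , 249.2278221 ],
       [  0.        , 363.16316157, 193.76255278],
       [  0.        ,   0.        ,   1.        ]]), 'origin': array([0.33932647, 1.32058418, 0.7608114 ]), 'rotation': array([-0.05958586,  0.85674912, -0.51090588,  0.03749198])}
{'time': 0.1, 'q': array([-1.36949791e+00,  5.28364553e-01,  1.43375961e+00, -4.70355603e-05,
        1.18140045e+00, -1.78531395e-01]), 'joint_velocities': array([ 0.00082253, -0.00138479, -0.00194201,  0.00070243, -0.00060488,
       -0.00216036]), 'joint_torque': array([-6.45746131e-04, -4.40985131e+01, -1.77150607e+01,  6.35900558e-02,
        5.33842749e-02, -3.81420045e-05]), 'position': array([ 0.23158867, -0.57979822,  0.21777944]), 'tool_rot': array([ 9.82018154e-01,  1.88784033e-01, -3.27431826e-05, -9.65670984e-04]), 'ft_force': array([-0.58101536, -0.36229887,  0.08193542]), 'moment': array([ 0.0100322 ,  0.03319818, -0.08312115]), 'grip_width': 0.087052443128706}
```

View pics/top0.png

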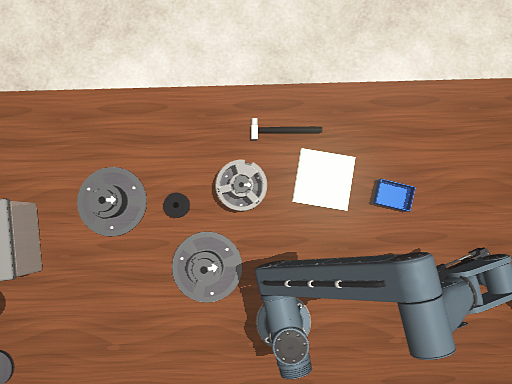

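View pics/side0.png

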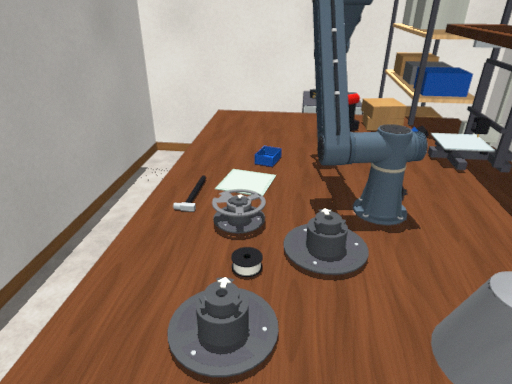

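The top view shows three candidates for the spool: (241,185), which is small and carries a light grey plate, and (112,201) and (207,267), which are both larger, bare and dark. I choose (241,185) by its size and plate. The glass is at (324,180), the bin at (394,195), the hammer at (287,130) and the small reel at (176,205).

```bash
cat > h.py <<'E'
import numpy as np,cv2
from scipy.spatial.transform import Rotation as R
from rig import robot
def ray(n,uv,z):
    p=robot.camera_params(n);d=np.linalg.inv(p['mtx'])@np.array([uv[0],uv[1],1.])
    d=R.from_quat(p['rotation']).apply(d);o=np.array(p['origin']);return o+d*(z-o[2])/d[2]
def proj(n,X):
    p=robot.camera_params(n);c=R.from_quat(p['rotation']).inv().apply(np.array(X)-p['origin']);u=p['mtx']@c;return u[:2]/u[2]
def totool(dw):  # world vector -> tool axes, cm
    return np.round(R.from_quat(robot.get_obs()['tool_rot']).inv().apply(dw)*100,2)
E
python3 - <<'E'
from h import *
print(R.from_quat(robot.camera_params('top')['rotation']).as_matrix().round(3))
im=cv2.imread('pics/top0.png')
c=im[150:220,205:275];a=cv2.resize(c,(560,560),interpolation=cv2.INTER_CUBIC)
cv2.imwrite('pics/crop0.png',a)
hsv=cv2.cvtColor(im,cv2.COLOR_BGR2HSV)
# glass
m=cv2.inRange(hsv,(0,0,215),(180,40,255));m[:,:280]=0;m[:140]=0;m[215:]=0;m[:,365:]=0
k=max(cv2.findContours(m,0,2)[0],key=cv2.contourArea);r=cv2.minAreaRect(k);print('glass',r)
print(ray('top',r[0],.004),[ray('top',b,.004).round(3)[:2] for b in cv2.boxPoints(r)])
# plate rim
m=cv2.inRange(hsv,(0,0,120),(180,35,255));m2=np.zeros_like(m);m2[150:220,205:275]=m[150:220,205:275]
k=max(cv2.findContours(m2,0,2)[0],key=cv2.contourArea);print('plate',cv2.minEnclosingCircle(k))
print(ray('top',cv2.minEnclosingCircle(k)[0],.088))
for n,uv,z in(('minispool',(176,205),.042),('base',(284,320),.1),('hammer',(287,130),.01),('bin',(394,195),.05),('big2',(207,267),.1)):print(n,ray('top',uv,z).round(3))
E
```

```text
[[-0.025 -0.997  0.07 ]
 [-1.     0.026  0.003]
 [-0.004 -0.07  -0.998]]
glass ((323.75677490234375, 178.95947265625), (55.731258392333984, 54.25166702270508), 9.462322235107422)
[ 0.5714128  -0.18362133  0.004     ] [array([ 0.484, -0.05 ]), array([ 0.703, -0.094]), array([ 0.66 , -0.318]), array([ 0.441, -0.273])]
plate ((240.7584991455078, 184.79251098632812), 25.786890029907227)
[0.54919249 0.15469616 0.088     ]
minispool [0.479 0.417 0.042]
base [0.03  0.003 0.1  ]
hammer [ 0.777 -0.039  0.01 ]
bin [ 0.496 -0.453  0.05 ]
big2 [0.236 0.291 0.1  ]
```

View pics/crop0.png

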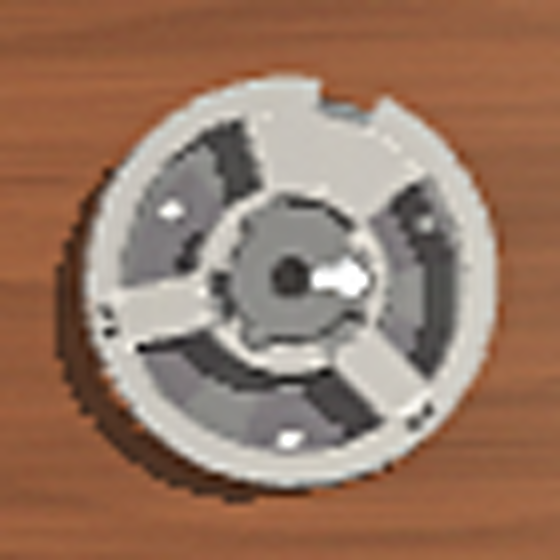

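The crop confirms the choice: a small spool with a light plate. The notch is at crop (345,105), the neck centre at (291,279), and the arrow points right, with its tip at (370,278). Next I measure the angles.

```bash
cat >> h.py <<'E'
def angles(im,off=(205,150)):
    x0,y0=off;c=cv2.resize(im[y0:y0+70,x0:x0+70],(560,560),interpolation=cv2.INTER_CUBIC)
    px=lambda u,v:((u+.5)/8-.5+x0,(v+.5)/8-.5+y0)
    hsv=cv2.cvtColor(c,cv2.COLOR_BGR2HSV)
    w=cv2.inRange(hsv,(0,0,225),(180,30,255));ww=np.zeros_like(w);ww[240:320,290:385]=w[240:320,290:385]
    pts=np.argwhere(ww)[:,::-1].astype(np.float32);
    l=cv2.fitLine(pts,2,0,.01,.01).ravel();s=np.sign(l[0])
    a=ray('top',px(l[2],l[3]),.0975);b=ray('top',px(l[2]+30*l[0]*s,l[3]+30*l[1]*s),.0975)
    d=b-a;arrow=np.degrees(np.arctan2(d[1],d[0]))
    m=cv2.morphologyEx(cv2.inRange(hsv,(0,0,120),(180,50,255)),2,np.ones((3,3)))
    k=max(cv2.findContours(m,0,2)[0],key=cv2.contourArea)
    W=np.array([ray('top',px(*p),.088)[:2] for p in cv2.convexHull(k)[:,0].astype(float)])
    A=np.c_[W,np.ones(len(W))];f=np.linalg.lstsq(A,(W**2).sum(1),rcond=None)[0];cen=f[:2]/2;r=np.sqrt(f[2]+cen@cen)
    th=np.radians(np.arange(0,360,1))
    v=[]
    for t in th:
        u=proj('top',[*(cen+.091*np.array([np.cos(t),np.sin(t)])),.088]);v.append(m[int(round((u[1]-y0+.5)*8-.5)),int(round((u[0]-x0+.5)*8-.5))])
    gap=np.degrees(th)[np.array(v)==0]
    return arrow,cen,r,gap,a
E
python3 - <<'E'
from h import *
print(angles(cv2.imread('pics/top0.png')))
o=robot.get_obs();c=np.array([.549,.155])
t=np.radians(145);print(totool(np.r_[c+.062*np.array([np.cos(t),np.sin(t)]),.15]-o['position']))
E
```

```text
(np.float64(-66.08636505033687), array([0.54976918, 0.15429209]), np.float64(0.10060789140013103), array([ 97.,  98.,  99., 104., 105., 218., 219., 220., 221., 224., 225.,
       226., 334., 335., 336., 337., 338., 339., 341., 342., 343., 344.,
       345., 346., 347., 348., 349.]), array([0.55090059, 0.12737302, 0.0975    ]))
[ 53.32 -61.65   6.91]
```

```bash
cat >> h.py <<'E'
def plan(wps,start=None):
    "wps: (x,y,z,yaw deg of tool x); prints for each the shift in tool axes (cm) and turn about tool z (deg) from the previous"
    o=robot.get_obs();q=R.from_quat(o['tool_rot'])
    x=q.apply([1,0,0]);yaw=np.degrees(np.arctan2(x[1],x[0]));p=np.array(o['position'])
    if start is not None:p,yaw=np.array(start[:3]),start[3]
    print('now',p.round(4),round(yaw,2))
    for w in wps:
        b=np.radians(yaw);d=np.array(w[:3])-p;
        s=[d[0]*np.cos(b)+d[1]*np.sin(b),d[0]*np.sin(b)-d[1]*np.cos(b),-d[2]]
        print(np.round(np.array(s)*100,2),'rz',round(yaw-w[3],2));p,yaw=np.array(w[:3]),w[3]
def pol(c,r,a,z):
    t=np.radians(a);return [c[0]+r*np.cos(t),c[1]+r*np.sin(t),z,a]
E
python3 - <<'E'
from h import *
c=[.55,.154]
plan([(.33,-.43,.2,46),(.42,-.27,.2,71),(.44,-.09,.2,96),(.47,.09,.2,121),pol(c,.065,145,.17)])
E
```

```text
now [ 0.2316 -0.5798  0.2178] 21.76
[ 14.69 -10.26   1.78] rz -24.24
[17.76 -4.64 -0.  ] rz -25
[17.67 -3.97 -0.  ] rz -25
[17.59  4.87 -0.  ] rz -25
[7.3  7.51 3.  ] rz -24
```

Call:
{"name": "apply_moves", "arguments": {
  "series": [
    [14.7,-10.3,1.8,0,0,-24.2,0],
    [14.7,-10.3,1.8,0,0,-24.2,0],
    [14.7,-10.3,1.8,0,0,-24.2,0],
    [14.7,-10.3,1.8,0,0,-24.2,0],
    [14.7,-10.3,1.8,0,0,-24.2,0]
  ],
  "newtons": 30
}}

```text
time: 0.52
position: [0.3313, -0.4238, 0.1994]
tool_rot: [0.92, 0.392, 0.001, -0.003]
ft_force: [-0.4, 0.4, -0.4]
grip_width: 0.0617
```

Call:
{"name": "apply_moves", "arguments": {
  "series": [
    [17.8,-4.6,0,0,0,-25,0],
    [17.8,-4.6,0,0,0,-25,0],
    [17.8,-4.6,0,0,0,-25,0],
    [17.8,-4.6,0,0,0,-25,0],
    [17.8,-4.6,0,0,0,-25,0]
  ]
}}

```text
time: 0.93
position: [0.4215, -0.2658, 0.2003]
tool_rot: [0.813, 0.582, 0.001, -0.001]
ft_force: [-0.8, 0.3, 0.4]
grip_width: 0.028
```

Call:
{"name": "apply_moves", "arguments": {
  "series": [
    [17.7,-4,0,0,0,-25,0],
    [17.7,-4,0,0,0,-25,0],
    [17.7,-4,0,0,0,-25,0],
    [17.7,-4,0,0,0,-25,0],
    [17.7,-4,0,0,0,-25,0]
  ]
}}

```text
time: 1.35
position: [0.4393, -0.0853, 0.2003]
tool_rot: [0.668, 0.745, 0.0, -0.002]
ft_force: [-0.4, -0.4, -1.3]
grip_width: 0.0013
```

Call:
{"name": "apply_moves", "arguments": {
  "series": [
    [17.6,4.9,0,0,0,-25,0],
    [17.6,4.9,0,0,0,-25,0],
    [17.6,4.9,0,0,0,-25,0],
    [17.6,4.9,0,0,0,-25,0],
    [17.6,4.9,0,0,0,-25,0]
  ]
}}

```text
time: 1.77
position: [0.4714, 0.0943, 0.2007]
tool_rot: [0.491, 0.871, 0.001, -0.0]
ft_force: [0.0, 0.0, 0.7]
grip_width: 0.0004
```

Call:
{"name": "apply_moves", "arguments": {
  "series": [
    [7.3,7.5,3,0,0,-24,0],
    [7.3,7.5,3,0,0,-24,0],
    [7.3,7.5,3,0,0,-24,0],
    [7.3,7.5,3,0,0,-24,0],
    [7.3,7.5,3,0,0,-24,0]
  ]
}}

```text
time: 2.18
position: [0.4978, 0.1927, 0.1697]
tool_rot: [0.299, 0.954, -0.0, -0.001]
ft_force: [-0.8, -1.3, 0.1]
grip_width: 0.0002
```

Call:
{"name": "apply_moves", "arguments": {
  "series": [
    [0,0,3,0,0,0,0],
    [0,0,6,0,0,0,0],
    [0,0,7,0,0,0,0],
    [0,0,8,0,0,0,0],
    [0,0,8,0,0,0,0]
  ]
}}

```text
time: 2.6
position: [0.4971, 0.1905, 0.0893]
tool_rot: [0.302, 0.953, -0.001, -0.001]
ft_force: [0.9, 0.4, 0.2]
grip_width: 0.0002
```

```bash
python3 - <<'E'
from h import *
im=robot.camera('side');cv2.imwrite('pics/side1.png',cv2.resize(im[150:270,180:310,::-1],None,fx=5,fy=5,interpolation=2))
print(robot.get_obs()['position'],robot.get_obs()['ft_force'])
c=[.55,.154]
plan([pol(c,.065,a,.09) for a in range(145,50,-6)][:4],start=pol(c,.065,145,.09))
E
```

```text
[0.49786285 0.19078616 0.09045889] [ 0.40101108 -0.62075819 -0.3845521 ]
now [0.4968 0.1913 0.09  ] 145
[ 0.  0. -0.] rz 0
[-0.04  0.68 -0.  ] rz 6
[-0.04  0.68 -0.  ] rz 6
[-0.04  0.68 -0.  ] rz 6
```

View pics/side1.png

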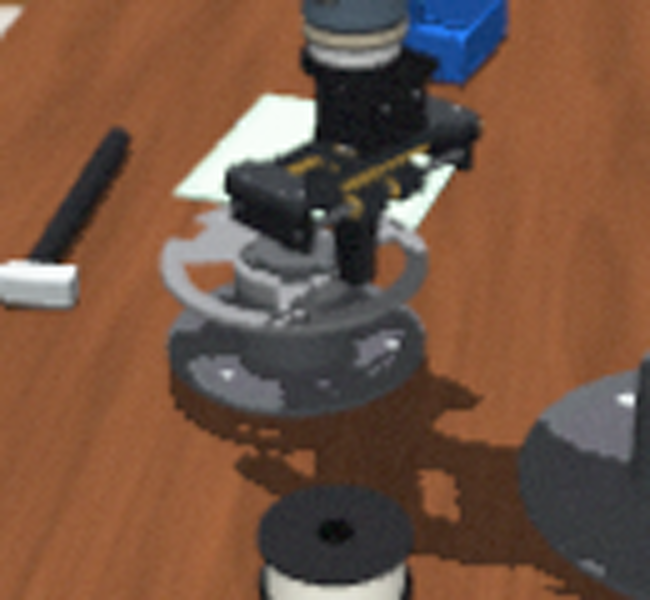

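Call:
{"name": "apply_moves", "arguments": {
  "series": [
    [-0.02,0.45,0,0,0,4,0],
    [-0.06,0.9,0,0,0,8,0],
    [-0.14,1.35,0,0,0,12,0],
    [-0.25,1.79,0,0,0,16,0],
    [-0.39,2.22,0,0,0,20,0]
  ]
}}

```text
time: 3.07
position: [0.5152, 0.2075, 0.0925]
tool_rot: [0.464, 0.886, 0.001, 0.001]
ft_force: [-0.6, -0.1, 0.3]
grip_width: 0.0004
```

Call:
{"name": "apply_moves", "arguments": {
  "series": [
    [-0.02,0.45,0,0,0,4,0],
    [-0.06,0.9,0,0,0,8,0],
    [-0.14,1.35,0,0,0,12,0],
    [-0.25,1.79,0,0,0,16,0],
    [-0.39,2.22,0,0,0,20,0]
  ]
}}

```text
time: 3.48
position: [0.5357, 0.217, 0.0926]
tool_rot: [0.611, 0.792, 0.001, 0.001]
ft_force: [-0.2, -0.6, -1.0]
grip_width: 0.0006
```

Call:
{"name": "apply_moves", "arguments": {
  "series": [
    [-0.02,0.45,0,0,0,4,0],
    [-0.06,0.9,0,0,0,8,0],
    [-0.14,1.35,0,0,0,12,0],
    [-0.25,1.79,0,0,0,16,0],
    [-0.39,2.22,0,0,0,20,0]
  ]
}}

```text
time: 3.9
position: [0.5582, 0.2189, 0.0926]
tool_rot: [0.739, 0.674, 0.001, 0.001]
ft_force: [0.0, -0.4, 1.5]
grip_width: 0.0005
```

```bash
python3 - <<'E'
from h import *
a=robot.camera('side')[190:240,205:275,::-1];im=robot.camera('top')
b=im[145:225,195:285,::-1]
cv2.imwrite('pics/c2.png',np.hstack([cv2.resize(a,(400,400),interpolation=2),cv2.resize(b,(400,400),interpolation=2)]))
o=robot.get_obs();print(o['position'],o['ft_force'],o['moment']);plan([],None)
d=o['position'][:2]-np.array([.55,.154]);print(np.degrees(np.arctan2(d[1],d[0])),np.hypot(*d))
E
```

```text
[0.55883623 0.21877301 0.09256158] [-0.34649432 -0.07739488  0.23595964] [ 0.03572228 -0.09839509 -0.05561894]
now [0.5588 0.2188 0.0926] 84.92
82.23175124538763 0.06537294490077429
```

View pics/c2.png

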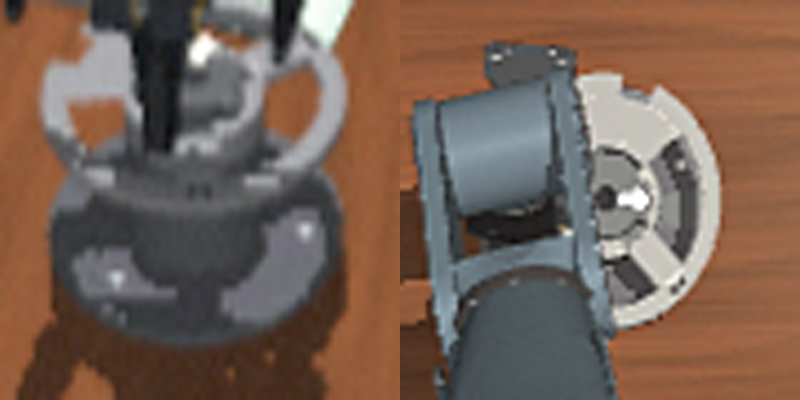

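The plate has not turned: in the right panel the notch is still at (635,92). The fingers sit at (155,130) in the left panel. I project the tool tip into the view to see where the fingers really are.

```bash
python3 - <<'E'
from h import *
o=robot.get_obs();p=o['position'];c=[.55,.154]
f=lambda X:((proj('side',X)-[205,190])*[400/70,8]).round(0)
for z in(.0925,.0735,.1):print('tool z',z,f([p[0],p[1],z]))
for a in(-18,82,102,222):print(a,f(pol(c,.091,a,.088)[:3]),f(pol(c,.05,a,.088)[:3]))
print('neck',f([.55,.154,.0955]))
im=robot.camera('side')
cv2.imwrite('pics/c3.png',cv2.resize(im[175:245,200:280,::-1],(800,600),interpolation=2))
print(f([0,0,0]))
E
```

```text
tool z 0.0925 [157. 153.]
tool z 0.0735 [157. 189.]
tool z 0.1 [156. 139.]
-18 [68. 52.] [121.  70.]
82 [143. 190.] [164. 145.]
102 [194. 194.] [191. 147.]
222 [301.  40.] [251.  63.]
neck [188.  79.]
[993. 167.]
```

View pics/c3.png

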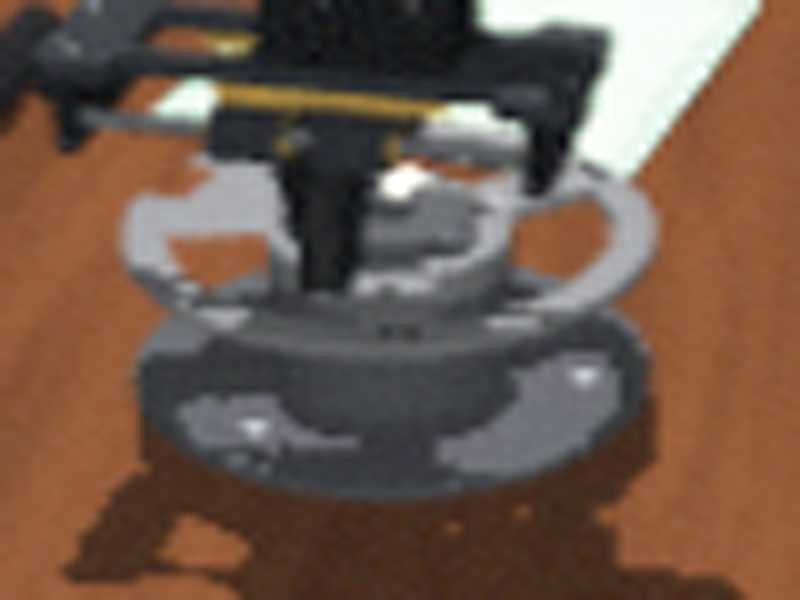

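```bash
python3 - <<'E'
from h import *
f=lambda X:((proj('side',X)-[180,150])*5).round(0)
for r in(.055,.065,.075):
  for z in(.0705,.082,.0905):print(r,z,f(pol([.55,.154],r,145,z)[:3]))
print('rim',f(pol([.55,.154],.084,145,.088)[:3]),f(pol([.55,.154],.1,145,.088)[:3]))
im=cv2.imread('pics/side1.png');print(im[230:330:6,355].tolist());im=cv2.imread('pics/c3.png');print(im[250:350:6,330].tolist())
E
```

```text
0.055 0.0705 [343. 304.]
0.055 0.082 [343. 290.]
0.055 0.0905 [343. 280.]
0.065 0.0705 [353. 308.]
0.065 0.082 [353. 295.]
0.065 0.0905 [353. 285.]
0.075 0.0705 [363. 313.]
0.075 0.082 [363. 300.]
0.075 0.0905 [363. 290.]
rim [372. 297.] [389. 305.]
[[24, 21, 20], [22, 21, 18], [29, 26, 26], [15, 16, 10], [31, 29, 26], [31, 27, 25], [28, 30, 25], [26, 23, 21], [28, 25, 23], [35, 34, 31], [62, 56, 56], [54, 51, 51], [74, 71, 70], [88, 87, 84], [92, 89, 88], [101, 98, 97], [81, 76, 76]]
[[41, 41, 40], [38, 38, 36], [37, 35, 34], [41, 40, 38], [40, 39, 37], [36, 35, 32], [34, 35, 28], [64, 63, 58], [87, 85, 82], [86, 82, 81], [80, 75, 74], [76, 72, 70], [78, 76, 72], [82, 82, 79], [88, 87, 84], [96, 93, 92], [104, 101, 101]]
```

The fingertips show no lower than the TCP height, so the fingers slid over the plate. I'll go back and dip deeper into the window, feeling for contact.

Call:
{"name": "apply_moves", "arguments": {
  "series": [
    [0,0,-2,0,0,0,0],
    [-0.2,-1.7,-2,0,0,-10,0],
    [-0.6,-2.7,-2,0,0,-20,0],
    [-0.87,-3.25,-2,0,0,-30,0],
    [-0.87,-3.25,-2,0,0,-30,0]
  ]
}}

```text
time: 4.47
position: [0.5214, 0.2126, 0.1114]
tool_rot: [0.544, 0.839, -0.001, -0.001]
ft_force: [-0.4, -0.1, -0.6]
grip_width: 0.0011
```

Call:
{"name": "apply_moves", "arguments": {
  "series": [
    [-0.1,-1.1,0,0,0,-10,0],
    [-0.4,-2.2,0,0,0,-20,0],
    [-0.87,-3.25,0,0,0,-30,0],
    [-0.87,-3.25,0,0,0,-30,0],
    [-0.87,-3.25,0,0,0,-30,0]
  ]
}}

```text
time: 4.88
position: [0.4967, 0.1916, 0.1114]
tool_rot: [0.31, 0.951, 0.0, 0.0]
ft_force: [0.6, -0.3, 0.4]
grip_width: 0.0007
```

Call:
{"name": "apply_moves", "arguments": {
  "series": [
    [0,0,1,0,0,0,0],
    [0,0,2,0,0,0,0],
    [0,0,2.4,0,0,0,0],
    [0,0,2.8,0,0,0,0],
    [0,0,2.8,0,0,0,0]
  ]
}}

```text
time: 5.3
position: [0.4965, 0.1919, 0.0813]
tool_rot: [0.313, 0.95, -0.001, -0.001]
ft_force: [-0.7, -0.0, -0.2]
grip_width: 0.0008
```

Call:
{"name": "apply_moves", "arguments": {
  "series": [
    [0,0,0.3,0,0,0,0],
    [0,0,0.6,0,0,0,0],
    [0,0,0.9,0,0,0,0],
    [0,0,1,0,0,0,0],
    [0,0,1,0,0,0,0]
  ]
}}

```text
time: 5.72
position: [0.4971, 0.1919, 0.0724]
tool_rot: [0.312, 0.95, -0.0, -0.0]
ft_force: [0.4, 0.7, -0.4]
grip_width: 0.0009
```

```bash
python3 - <<'E'
from h import *
im=robot.camera('side')
cv2.imwrite('pics/c4.png',cv2.resize(im[175:245,200:280,::-1],(800,600),interpolation=2))
o=robot.get_obs();print(o['position'],o['ft_force'],o['moment']);plan([pol([.55,.154],.065,145,.08)])
f=lambda X:((proj('side',X)-[200,175])*[10,8.57]).round(0)
for z in (.06,.08,.09):print(z,f([*o['position'][:2],z]))
E
```

```text
[0.49721728 0.19197419 0.07256147] [-0.42464834 -0.3593816  -0.95196018] [ 0.06520944 -0.14699461 -0.00785901]
now [0.4972 0.192  0.0726] 143.61
[-0.   -0.08 -0.74] rz -1.39
0.06 [504. 336.]
0.08 [504. 296.]
0.09 [504. 276.]
```

View pics/c4.png

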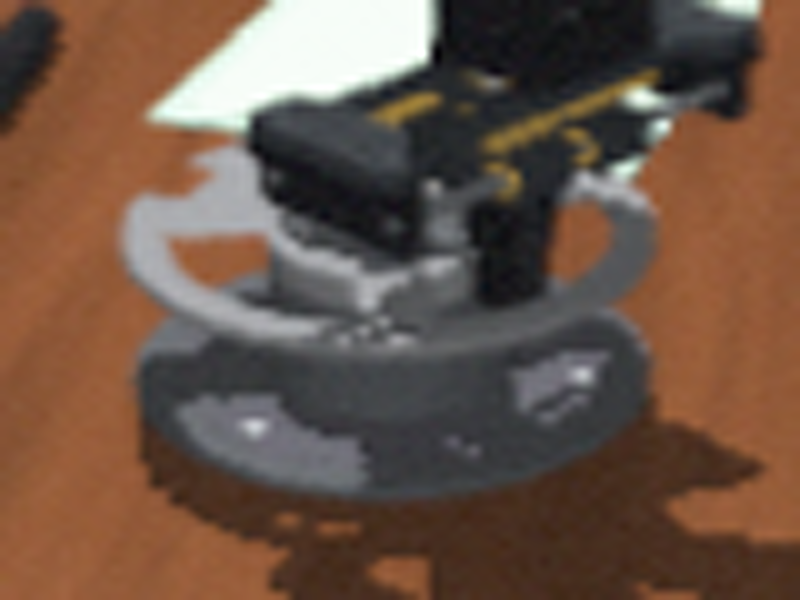

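Call:
{"name": "apply_moves", "arguments": {
  "series": [
    [-0.02,0.45,0,0,0,4,0],
    [-0.06,0.9,0,0,0,8,0],
    [-0.14,1.35,0,0,0,12,0],
    [-0.25,1.79,0,0,0,16,0],
    [-0.39,2.22,0,0,0,20,0]
  ]
}}

```text
time: 6.18
position: [0.5136, 0.2077, 0.0729]
tool_rot: [0.474, 0.881, -0.0, 0.0]
ft_force: [0.0, -0.5, 0.2]
grip_width: 0.0004
```

Call:
{"name": "apply_moves", "arguments": {
  "series": [
    [-0.02,0.45,0,0,0,4,0],
    [-0.06,0.9,0,0,0,8,0],
    [-0.14,1.35,0,0,0,12,0],
    [-0.25,1.79,0,0,0,16,0],
    [-0.39,2.22,0,0,0,20,0]
  ]
}}

```text
time: 6.6
position: [0.5339, 0.2166, 0.0728]
tool_rot: [0.62, 0.785, -0.0, -0.0]
ft_force: [-1.5, -0.1, 0.4]
grip_width: 0.0005
```

```bash
python3 - <<'E'
from h import *
im=robot.camera('top')
cv2.imwrite('pics/c5.png',cv2.resize(im[145:225,195:285,::-1],(560,500),interpolation=2))
o=robot.get_obs();print(o['position'],o['ft_force'],o['moment']);plan([])
a=cv2.cvtColor(im,cv2.COLOR_RGB2HSV)
for t in range(-110,60,4):
  s=''
  u=proj('top',pol([.55,.154],.091,t,.088)[:3]).round().astype(int);print(t,a[u[1],u[0],1:],end='; ')
E
```

```text
[0.53543939 0.2168527  0.07293356] [ 1.1723107   0.05596889 -0.17892413] [-0.0584865 -0.1445342  0.000493 ]
now [0.5354 0.2169 0.0729] 103.28
-110 [ 14 204]; -106 [ 12 206]; -102 [ 14 205]; -98 [ 15 205]; -94 [ 14 205]; -90 [ 15 207]; -86 [ 15 206]; -82 [ 16 205]; -78 [ 15 205]; -74 [ 16 206]; -70 [ 15 203]; -66 [ 15 202]; -62 [ 15 202]; -58 [ 14 200]; -54 [ 11 200]; -50 [ 11 206]; -46 [  9 144]; -42 [  7 137]; -38 [ 52 138]; -34 [  8 136]; -30 [ 20 154]; -26 [  9 194]; -22 [ 15 198]; -18 [ 15 199]; -14 [ 15 198]; -10 [ 14 198]; -6 [ 15 198]; -2 [ 15 200]; 2 [ 18 202]; 6 [ 18 213]; 10 [ 16 207]; 14 [ 15 203]; 18 [ 16 207]; 22 [ 16 203]; 26 [ 17 206]; 30 [ 15 221]; 34 [ 0 81]; 38 [ 4 71]; 42 [10 79]; 46 [26 69]; 50 [ 40 103]; 54 [ 41 112]; 58 [ 43 132];
```

The notch is now at about -39° (it was -18°), so pushing works. About 40° more, then another look.

Call:
{"name": "apply_moves", "arguments": {
  "series": [
    [-0.02,0.45,0,0,0,4,0],
    [-0.06,0.9,0,0,0,8,0],
    [-0.14,1.35,0,0,0,12,0],
    [-0.25,1.79,0,0,0,16,0],
    [-0.39,2.22,0,0,0,20,0]
  ]
}}

```text
time: 7.07
position: [0.5563, 0.218, 0.0727]
tool_rot: [0.746, 0.666, -0.0, -0.0]
ft_force: [-1.0, 0.0, 0.0]
grip_width: 0.0003
```

Call:
{"name": "apply_moves", "arguments": {
  "series": [
    [-0.02,0.45,0,0,0,4,0],
    [-0.06,0.9,0,0,0,8,0],
    [-0.14,1.35,0,0,0,12,0],
    [-0.25,1.79,0,0,0,16,0],
    [-0.39,2.22,0,0,0,20,0]
  ]
}}

```text
time: 7.48
position: [0.578, 0.2117, 0.0727]
tool_rot: [0.85, 0.526, -0.0, -0.0]
ft_force: [-0.6, 0.3, 0.4]
grip_width: 0.0001
```

```bash
cat >> h.py <<'E'
def notch(im,c=(.55,.154),z=.088):
    v=cv2.cvtColor(im,cv2.COLOR_RGB2HSV);V=v[...,2].astype(np.float32);S=v[...,1]
    out=[]
    for t in range(-150,0):
        u=proj('top',pol(c,.092,t,z)[:3]);out.append((t,float(cv2.getRectSubPix(V,(1,1),tuple(map(float,u)))[0,0])))
    return [t for t,w in out if w<175]
E
python3 - <<'E'
from h import *
im=robot.camera('top')
cv2.imwrite('pics/c6.png',cv2.resize(im[145:225,195:285,::-1],(720,640),interpolation=2))
o=robot.get_obs();print(o['position'],o['ft_force']);plan([]);print(notch(im))
E
```

```text
[0.57934229 0.21128195 0.07282663] [ 0.11245753 -0.45411259 -0.23084973]
now [0.5793 0.2113 0.0728] 63.35
[-86, -85, -84, -83, -82, -81, -80, -79, -78, -77, -76, -75, -74, -73, -72, -71, -70, -69, -7, -6, -5, -4, -3, -2, -1]
```

View pics/c6.png

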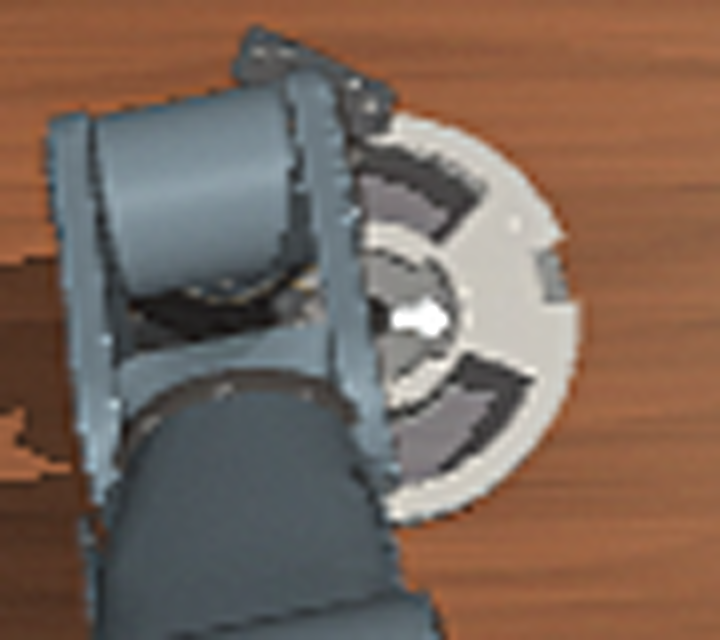

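The notch is at (555,275), which is about -77°. The arrow is level in the picture at y=318, which is about -90°, so roughly 12.5° more is needed.

Call:
{"name": "apply_moves", "arguments": {
  "series": [
    [-0.01,0.34,0,0,0,3,0],
    [-0.04,0.68,0,0,0,6,0],
    [-0.08,1.02,0,0,0,9,0],
    [-0.15,1.4,0,0,0,12.5,0],
    [-0.15,1.4,0,0,0,12.5,0]
  ]
}}

```text
time: 7.95
position: [0.5907, 0.2038, 0.0728]
tool_rot: [0.902, 0.432, 0.0, 0.0]
ft_force: [0.3, 0.1, 0.1]
grip_width: 0.0008
```

```bash
python3 - <<'E'
from h import *
im=robot.camera('top')
o=robot.get_obs();print(o['position'],o['ft_force']);plan([]);print(notch(im))
g=im[175:195,240:255].min(2).astype(float)
# arrow: white pixels' weighted centroid per column
for x in range(15):
    w=np.clip(g[:,x]-215,0,None)
    if w.sum()>20:print(240+x,round(175+(w*np.arange(20)).sum()/w.sum(),2),w.sum())
y=184.5
for a in((243,184.5),(251,184.5)):print(ray('top',a,.0975))
E
```

```text
[0.5904053  0.20392545 0.072785  ] [ 0.6031299  -0.25008172  0.70856133]
now [0.5904 0.2039 0.0728] 51.26
[-99, -98, -97, -96, -95, -94, -93, -92, -91, -90, -89, -88, -87, -86, -85, -84, -83, -16, -15, -14, -13, -12, -11, -10, -9, -8, -7, -6, -5, -4, -3, -2, -1]
244 184.43 67.0
245 184.5 80.0
246 184.5 80.0
247 184.4 86.0
248 184.81 166.0
249 184.5 160.0
250 184.5 80.0
[0.54930935 0.14572122 0.0975    ]
[0.54850662 0.11469555 0.0975    ]
```

The notch is at -91° and the arrow points at -91.5°, so they are aligned. Now I raise, open, and go above spoke_a, which is at about 29°.

```bash
python3 - <<'E'
from h import *
p=robot.get_obs()['position']
plan([(*p[:2],.14,51.3),pol([.55,.154],.062,28.7,.14)])
E
```

```text
now [0.5904 0.2039 0.0728] 51.26
[ 0.    0.   -6.72] rz -0.04
[-0.7   2.35 -0.  ] rz 22.6
```

Call:
{"name": "apply_moves", "arguments": {
  "series": [
    [0,-0.3,0,0,0,0,0],
    [0,-0.3,-2,0,0,0,0],
    [0,-0.3,-4,0,0,0,0],
    [0,0,-6.7,0,0,0,0],
    [0,0,-6.7,0,0,0,0]
  ]
}}

```text
time: 8.42
position: [0.5936, 0.2049, 0.1447]
tool_rot: [0.902, 0.432, 0.005, 0.001]
ft_force: [0.3, -0.1, 0.2]
grip_width: 0.0006
```

Call:
{"name": "apply_moves", "arguments": {
  "series": [
    [-0.7,2.35,0,0,0,22.6,0.9],
    [-0.7,2.35,0,0,0,22.6,0.9],
    [-0.7,2.35,0,0,0,22.6,0.9],
    [-0.7,2.35,0,0,0,22.6,0.9],
    [-0.7,2.35,0,0,0,22.6,0.9]
  ]
}}

```text
time: 8.83
position: [0.6035, 0.184, 0.1393]
tool_rot: [0.969, 0.248, -0.0, -0.0]
ft_force: [-0.4, 0.1, 0.9]
grip_width: 0.0257
```

Call:
{"name": "apply_moves", "arguments": {
  "series": [
    [0,0,0,0,0,0,0.9],
    [0,0,0,0,0,0,0.9],
    [0,0,0,0,0,0,0.9],
    [0,0,0,0,0,0,0.9],
    [0,0,0,0,0,0,0.9]
  ]
}}

```text
time: 9.25
position: [0.6041, 0.184, 0.1396]
tool_rot: [0.969, 0.247, 0.0, 0.0]
ft_force: [0.2, 0.1, 0.8]
grip_width: 0.0593
```

```bash
python3 - <<'E'
from h import *
im=robot.camera('side');t=robot.camera('top')
a=cv2.resize(im[165:235,200:280,::-1],(640,560),interpolation=2)
o=robot.get_obs();p=o['position'];y=R.from_quat(o['tool_rot']).apply([0,1,0]);w=o['grip_width']
print(p,w);plan([pol([.55,.154],.062,28.7,.14)])
f=lambda X:((proj('side',X)-[200,165])*8+3.5)
for s in(-1,1):
  for dz in(0,-.004,-.019):
    q=f(p+y*s*(w/2)+[0,0,dz]);print(s,dz,q.round());cv2.circle(a,tuple(int(v) for v in q),2,(0,0,255) if dz else (0,255,0),-1)
cv2.imwrite('pics/c7.png',a)
print(notch(t))
E
```

```text
[0.60410639 0.18393692 0.13965478] 0.06727707098295634
now [0.6041 0.1839 0.1397] 28.53
[ 0.02  0.03 -0.03] rz -0.17
-1 0 [198. 255.]
-1 -0.004 [198. 263.]
-1 -0.019 [199. 292.]
1 0 [155. 189.]
1 -0.004 [155. 197.]
1 -0.019 [157. 226.]
[-99, -98, -97, -96, -95, -94, -93, -92, -91, -90, -89, -88, -87, -86, -85, -84, -83, -33, -32, -31, -30, -29, -28, -27, -26, -25, -24, -23, -22, -21, -20, -19, -18, -17, -16, -15, -14, -13, -12, -11, -10, -9, -8, -7, -6, -5, -4, -3, -2, -1]
```

View pics/c7.png

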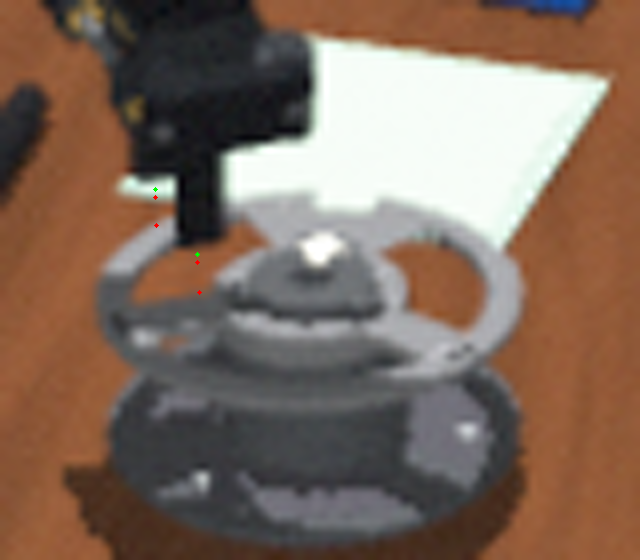

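In c7 the fingertip is at (200,240), about 8 mm above the marked TCP point at (198,255). The tips therefore sit well short of the nominal 19 mm, and more so when open, so I'll grip with the TCP lower, at about 0.077.

Call:
{"name": "apply_moves", "arguments": {
  "series": [
    [0,0,1,0,0,0,0.48],
    [0,0,2,0,0,0,0.48],
    [0,0,3,0,0,0,0.48],
    [0,0,3,0,0,0,0.48],
    [0,0,3,0,0,0,0.48]
  ],
  "newtons": 50
}}

```text
time: 9.77
position: [0.6031, 0.1837, 0.108]
tool_rot: [0.969, 0.246, -0.002, -0.0]
ft_force: [-0.5, -0.2, 0.3]
grip_width: 0.0495
```

Call:
{"name": "apply_moves", "arguments": {
  "series": [
    [0,0,0.5,0,0,0,0.48],
    [0,0,1,0,0,0,0.48],
    [0,0,1.5,0,0,0,0.48],
    [0,0,1.8,0,0,0,0.48],
    [0,0,1.8,0,0,0,0.48]
  ]
}}

```text
time: 10.18
position: [0.6035, 0.1838, 0.0907]
tool_rot: [0.969, 0.246, -0.001, -0.0]
ft_force: [-0.2, -0.5, 0.4]
grip_width: 0.0419
```

Call:
{"name": "apply_moves", "arguments": {
  "series": [
    [0,0,0.4,0,0,0,0.48],
    [0,0,0.8,0,0,0,0.48],
    [0,0,1.2,0,0,0,0.48],
    [0,0,1.5,0,0,0,0.48],
    [0,0,1.5,0,0,0,0.48]
  ]
}}

```text
time: 10.6
position: [0.6035, 0.1838, 0.0758]
tool_rot: [0.969, 0.246, -0.001, -0.0]
ft_force: [-0.1, 0.3, 0.7]
grip_width: 0.0415
```

```bash
python3 - <<'E'
from h import *
o=robot.get_obs();print(o['position'],o['ft_force'],o['moment'],o['grip_width'])
print(notch(robot.camera('top'))[:20])
E
```

```text
[0.60349799 0.18381703 0.07576393] [-0.05565076  0.26411565  0.70494537] [-0.03289556 -0.0275943   0.02555916] 0.041455425457231306
[-99, -98, -97, -96, -95, -94, -93, -92, -91, -90, -89, -88, -87, -86, -85, -84, -83, -41, -40, -39]
```

Call:
{"name": "apply_moves", "arguments": {
  "series": [
    [0,0,0,0,0,0,0.2],
    [0,0,0,0,0,0,0.2],
    [0,0,0,0,0,0,0.2],
    [0,0,0,0,0,0,0.2],
    [0,0,0,0,0,0,0.2]
  ],
  "newtons": 15
}}

```text
time: 11.07
position: [0.6044, 0.1839, 0.0769]
tool_rot: [0.969, 0.246, 0.0, 0.0]
ft_force: [-0.4, 0.0, 0.6]
grip_width: 0.0281
```

```bash
python3 - <<'E'
from h import *
o=robot.get_obs();print(o['position'],o['ft_force'],o['moment'],o['grip_width'])
print(notch(robot.camera('top'))[:20])
E
```

```text
[0.60436405 0.18388846 0.07688426] [-0.41384706  0.02390061  0.57432593] [-0.01668365 -0.04543732 -0.00573725] 0.028063606308658697
[-99, -98, -97, -96, -95, -94, -93, -92, -91, -90, -89, -88, -87, -86, -85, -84, -83, -82, -41, -40]
```

Call:
{"name": "apply_moves", "arguments": {
  "series": [
    [0,0,0,0,0,0,0.1],
    [0,0,0,0,0,0,0.1],
    [0,0,0,0,0,0,0.1],
    [0,0,-0.2,0,0,0,0.1],
    [0,0,-0.4,0,0,0,0.1]
  ],
  "newtons": 55
}}

```text
time: 11.53
position: [0.6036, 0.1839, 0.0804]
tool_rot: [0.969, 0.246, -0.001, -0.0]
ft_force: [-0.0, -0.0, -1.1]
grip_width: 0.027
```

Call:
{"name": "apply_moves", "arguments": {
  "series": [
    [0,0,-0.2,0,0,0,0.1],
    [0,0,-0.4,0,0,0,0.1],
    [0,0,-0.6,0,0,0,0.1],
    [0,0,-0.6,0,0,0,0.1],
    [0,0,-0.6,0,0,0,0.1]
  ]
}}

```text
time: 11.95
position: [0.6042, 0.1839, 0.0868]
tool_rot: [0.969, 0.246, 0.0, 0.0]
ft_force: [0.2, 0.0, -1.9]
grip_width: 0.0271
```

```bash
python3 - <<'E'
from h import *
o=robot.get_obs();print(o['position'],o['ft_force'],o['moment'],o['grip_width'])
im=robot.camera('side');cv2.imwrite('pics/c8.png',cv2.resize(im[165:235,200:280,::-1],(640,560),interpolation=2))
E
```

```text
[0.6041821  0.18391329 0.08682146] [ 0.19756639  0.04414826 -1.87267369] [ 0.03445217 -0.08187466 -0.05235089] 0.02711135049565657
```

View pics/c8.png

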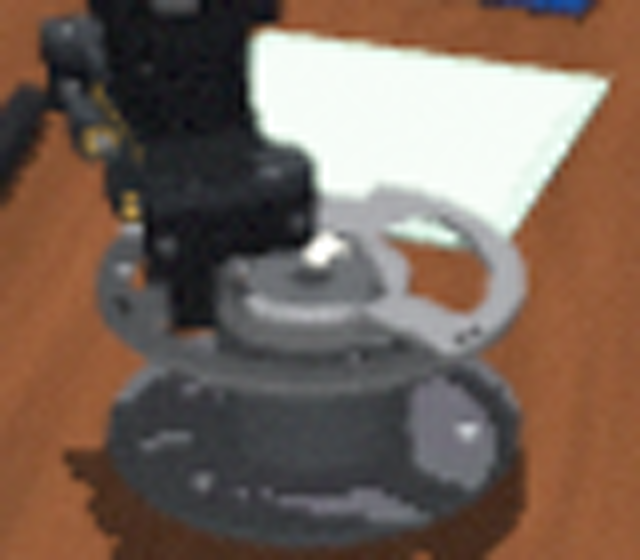

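The plate is carried: the force reads -1.9 N, and at (310,270) the hub has risen around the neck. I raise and carry it.

Call:
{"name": "apply_moves", "arguments": {
  "series": [
    [0,0,-0.3,0,0,0,0.1],
    [0,0,-0.7,0,0,0,0.1],
    [0,0,-1.2,0,0,0,0.1],
    [0,0,-1.7,0,0,0,0.1],
    [0,0,-2.2,0,0,0,0.1]
  ]
}}

```text
time: 12.42
position: [0.6043, 0.1839, 0.1094]
tool_rot: [0.969, 0.246, 0.0, 0.0]
ft_force: [0.2, 0.0, -1.5]
grip_width: 0.0268
```

Call:
{"name": "apply_moves", "arguments": {
  "series": [
    [0,0,-0.8,0,0,0,0.1],
    [0,0,-1.8,0,0,0,0.1],
    [0,0,-2.8,0,0,0,0.1],
    [0,0,-3.6,0,0,0,0.1],
    [0,0,-4,0,0,0,0.1]
  ]
}}

```text
time: 12.83
position: [0.6051, 0.1841, 0.1507]
tool_rot: [0.969, 0.246, 0.002, 0.0]
ft_force: [0.3, -0.3, -1.4]
grip_width: 0.0269
```

Call:
{"name": "apply_moves", "arguments": {
  "series": [
    [-0.3,0.7,0,0,0,0,0.1],
    [-0.9,2,0,0,0,0,0.1],
    [-1.7,3.7,0,0,0,0,0.1],
    [-2.6,5.6,0,0,0,0,0.1],
    [-3.56,7.67,0,0,0,0,0.1]
  ]
}}

```text
time: 13.25
position: [0.6087, 0.0978, 0.1479]
tool_rot: [0.969, 0.246, -0.001, -0.0]
ft_force: [0.3, -0.3, -2.2]
grip_width: 0.0268
```

Call:
{"name": "apply_moves", "arguments": {
  "series": [
    [-0.9,2,0,0,0,0,0.1],
    [-1.8,4,0,0,0,0,0.1],
    [-2.7,5.9,0,0,0,0,0.1],
    [-3.6,7.7,0,0,0,0,0.1],
    [-4.5,9.7,0,0,0,0,0.1]
  ]
}}

```text
time: 13.67
position: [0.615, -0.0094, 0.1478]
tool_rot: [0.969, 0.246, -0.001, -0.0]
ft_force: [-1.0, -0.2, -0.4]
grip_width: 0.0271
```

Call:
{"name": "apply_moves", "arguments": {
  "series": [
    [-0.9,2,0,0,0,0,0.1],
    [-1.8,4,0,0,0,0,0.1],
    [-2.7,5.9,0,0,0,0,0.1],
    [-3.5,7.5,0,0,0,0,0.1],
    [-4,8.6,0,0,0,0,0.1]
  ]
}}

```text
time: 14.08
position: [0.6212, -0.1051, 0.1478]
tool_rot: [0.969, 0.245, -0.001, -0.0]
ft_force: [1.3, -0.6, -2.7]
grip_width: 0.0271
```

Call:
{"name": "apply_moves", "arguments": {
  "series": [
    [-0.6,1.3,0,0,0,0,0.1],
    [-1.2,2.6,0,0,0,0,0.1],
    [-1.8,3.8,0,0,0,0,0.1],
    [-2.2,4.7,0,0,0,0,0.1],
    [-2.2,4.7,0,0,0,0,0.1]
  ]
}}

```text
time: 14.5
position: [0.6257, -0.1562, 0.1487]
tool_rot: [0.969, 0.245, 0.0, 0.001]
ft_force: [0.7, -0.6, -2.5]
grip_width: 0.0271
```

```bash
python3 - <<'E'
from h import *
o=robot.get_obs();print(o['position'],o['ft_force'],o['moment'],o['grip_width']);plan([(.6255,-.1537,.1,28.5)])
im=robot.camera('side');t=robot.camera('top')
a=cv2.resize(im[125:205,205:295,::-1],(400,400),interpolation=2);b=cv2.resize(t[135:225,285:375,::-1],(400,400),interpolation=2)
cv2.imwrite('pics/c9.png',np.hstack([a,b]))
E
```

```text
[ 0.62567106 -0.15615299  0.14868489] [ 0.68392201 -0.59860038 -2.47771504] [ 0.07363592 -0.08732512  0.0106018 ] 0.027095771108823063
now [ 0.6257 -0.1562  0.1487] 28.41
[ 0.1  -0.22  4.87] rz -0.09
```

View pics/c9.png

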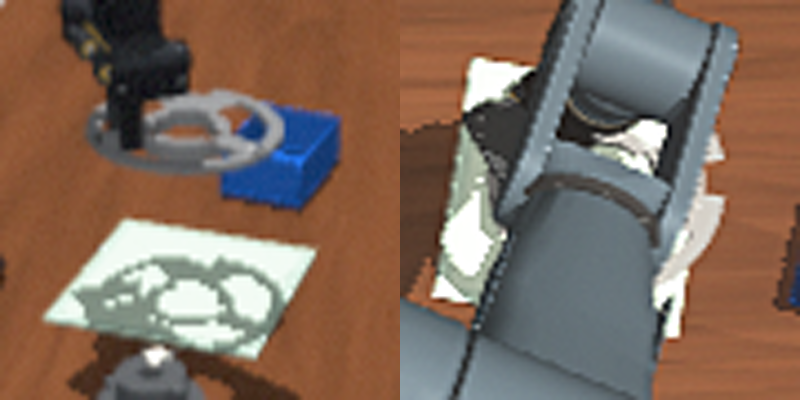

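```bash
python3 - <<'E'
from h import *
o=robot.get_obs();p=o['position'];a=np.radians(28.4)
c=p[:2]-.062*np.array([np.cos(a),np.sin(a)]);print(c)
im=robot.camera('side');b=cv2.resize(im[125:205,205:295,::-1],(640,560),interpolation=2);b0=b.copy()
z=p[2]-.0768+.088
for t in range(0,360,12):
    u=(proj('side',pol(c,.1,t,z)[:3])-[205,125]+.5)*[640/90,7]-.5
    cv2.circle(b,tuple(int(round(v)) for v in u),2,(0,0,255),-1)
cv2.imwrite('pics/c10.png',b[80:330,60:560])
E
```

```text
[ 0.57052358 -0.18314043]
```

View pics/c10.png

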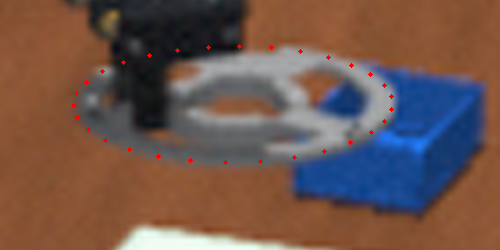

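The predicted rim dots match the plate all round, so it is held level and centred. I lower it and feel for contact.

Call:
{"name": "apply_moves", "arguments": {
  "series": [
    [0,0,0.8,0,0,0,0.1],
    [0,0,2,0,0,0,0.1],
    [0,0,3.4,0,0,0,0.1],
    [0,0,4.8,0,0,0,0.1],
    [0,0,6.2,0,0,0,0.1]
  ]
}}

```text
time: 15.07
position: [0.6246, -0.1526, 0.0849]
tool_rot: [0.969, 0.247, -0.001, -0.001]
ft_force: [-0.3, 1.2, -1.3]
grip_width: 0.0267
```

Call:
{"name": "apply_moves", "arguments": {
  "series": [
    [0,0,1.4,0,0,0,0.1],
    [0,0,2.8,0,0,0,0.1],
    [0,0,4.2,0,0,0,0.1],
    [0,0,5.2,0,0,0,0.1],
    [0,0,6,0,0,0,0.1]
  ]
}}

```text
time: 15.48
position: [0.6242, -0.1527, 0.0246]
tool_rot: [0.969, 0.247, -0.001, -0.001]
ft_force: [0.1, 0.6, -0.4]
grip_width: 0.0271
```

Call:
{"name": "apply_moves", "arguments": {
  "series": [
    [0,0,0.5,0,0,0,0.1],
    [0,0,0.9,0,0,0,0.1],
    [0,0,1.2,0,0,0,0.1],
    [0,0,1.4,0,0,0,0.1],
    [0,0,1.4,0,0,0,0.1]
  ]
}}

```text
time: 15.9
position: [0.6253, -0.1538, 0.0127]
tool_rot: [0.969, 0.246, 0.0, 0.0]
ft_force: [-0.1, -0.3, -0.9]
grip_width: 0.0268
```

```bash
python3 - <<'E'
from h import *
for i in range(3):
    robot.camera('top');o=robot.get_obs();print(o['position'],o['ft_force'],o['moment'])
E
```

```text
[ 0.62541056 -0.15379607  0.01293676] [ 0.37306936  0.22545426 -1.78526533] [ 0.06675365 -0.10764805  0.02510929]
[ 0.62548978 -0.1538467   0.01308382] [ 0.77375242 -0.41048169 -1.74427323] [ 0.0468526  -0.08283647 -0.00464703]
[ 0.62553222 -0.1538512   0.01317474] [-0.83822992 -0.46952402 -1.50298334] [ 0.00256659 -0.03325593  0.00551438]
```

Still carrying the weight, at z=0.013. I continue in 1 mm steps.

Call:
{"name": "apply_moves", "arguments": {
  "series": [
    [0,0,0.1,0,0,0,0.1],
    [0,0,0.2,0,0,0,0.1],
    [0,0,0.2,0,0,0,0.1],
    [0,0,0.2,0,0,0,0.1],
    [0,0,0.2,0,0,0,0.1]
  ]
}}

```text
time: 16.47
position: [0.6252, -0.1537, 0.0107]
tool_rot: [0.969, 0.246, -0.0, 0.0]
ft_force: [-0.6, -0.3, -0.7]
grip_width: 0.0268
```

Call:
{"name": "apply_moves", "arguments": {
  "series": [
    [0,0,0.1,0,0,0,0.1],
    [0,0,0.1,0,0,0,0.1],
    [0,0,0.1,0,0,0,0.1],
    [0,0,0.1,0,0,0,0.1],
    [0,0,0.1,0,0,0,0.1]
  ]
}}

```text
time: 16.88
position: [0.6252, -0.1537, 0.0097]
tool_rot: [0.969, 0.246, 0.0, 0.0]
ft_force: [-0.1, 0.2, -1.4]
grip_width: 0.0268
```

Call:
{"name": "apply_moves", "arguments": {
  "series": [
    [0,0,0.1,0,0,0,0.1],
    [0,0,0.1,0,0,0,0.1],
    [0,0,0.1,0,0,0,0.1],
    [0,0,0.1,0,0,0,0.1],
    [0,0,0.1,0,0,0,0.1]
  ]
}}

```text
time: 17.3
position: [0.6254, -0.1537, 0.0089]
tool_rot: [0.969, 0.246, 0.0, 0.0]
ft_force: [0.2, -0.2, 2.4]
grip_width: 0.0268
```

Call:
{"name": "apply_moves", "arguments": {
  "series": [
    [0,0,0.05,0,0,0,0.1],
    [0,0,0.05,0,0,0,0.1],
    [0,0,0.05,0,0,0,0.1]
  ]
}}

```text
time: 17.55
position: [0.6255, -0.1537, 0.0087]
tool_rot: [0.969, 0.246, 0.0, 0.0]
ft_force: [-0.4, 1.2, 5.1]
grip_width: 0.0267
```

Call:
{"name": "apply_moves", "arguments": {
  "series": [
    [0,0,0,0,0,0,0.33],
    [0,0,0,0,0,0,0.36],
    [0,0,0,0,0,0,0.4],
    [0,0,0,0,0,0,0.46],
    [0,0,0,0,0,0,0.46]
  ]
}}

```text
time: 17.97
position: [0.6249, -0.1537, 0.0076]
tool_rot: [0.969, 0.246, -0.0, -0.0]
ft_force: [0.3, -0.1, -0.1]
grip_width: 0.0382
```

Call:
{"name": "apply_moves", "arguments": {
  "series": [
    [0,0,0,0,0,0,0.46],
    [0,0,0,0,0,0,0.46],
    [0,0,-0.3,0,0,0,0.46],
    [0,0,-0.6,0,0,0,0.46],
    [0,0,-1,0,0,0,0.46]
  ]
}}

```text
time: 18.38
position: [0.6251, -0.1536, 0.0183]
tool_rot: [0.969, 0.246, -0.0, -0.0]
ft_force: [-0.2, 0.9, -0.8]
grip_width: 0.0399
```

Released, with the force back to zero. I go up and move the arm toward +y so the view is clear.

Call:
{"name": "apply_moves", "arguments": {
  "series": [
    [0,0,-1,0,0,0,0.46],
    [0,0,-2.5,0,0,0,0.46],
    [0,0,-5,0,0,0,0.46],
    [0,0,-8,0,0,0,0.46],
    [0,0,-11,0,0,0,0.46]
  ]
}}

```text
time: 18.8
position: [0.6248, -0.1535, 0.1297]
tool_rot: [0.969, 0.246, -0.0, -0.0]
ft_force: [2.0, -0.0, -0.2]
grip_width: 0.04
```

Call:
{"name": "apply_moves", "arguments": {
  "series": [
    [0,0,-4,0,0,0,0.46],
    [0,0,-8,0,0,0,0.46],
    [0,0,-10,0,0,0,0.46],
    [3.5,-7,-10,0,0,0,0.46],
    [3.5,-7,-10,0,0,0,0.46]
  ]
}}

```text
time: 19.22
position: [0.624, -0.0765, 0.232]
tool_rot: [0.97, 0.244, 0.003, 0.002]
ft_force: [-0.0, 0.5, -0.8]
grip_width: 0.04
```

Call:
{"name": "apply_moves", "arguments": {
  "series": [
    [7,-14,0,0,0,0,0.46],
    [7,-14,0,0,0,0,0.46],
    [7,-14,0,0,0,0,0.46],
    [7,-14,0,0,0,0,0.46],
    [7,-14,0,0,0,0,0.46]
  ]
}}

```text
time: 19.63
position: [0.6159, 0.0875, 0.2294]
tool_rot: [0.968, 0.249, 0.001, -0.001]
ft_force: [0.6, -0.9, 0.0]
grip_width: 0.0402
```

Call:
{"name": "apply_moves", "arguments": {
  "series": [
    [4,-14,0,0,0,0,0.46],
    [4,-14,0,0,0,0,0.46],
    [4,-14,0,0,0,0,0.46],
    [4,-14,0,0,0,0,0.46],
    [4,-14,0,0,0,0,0.46]
  ]
}}

```text
time: 20.05
position: [0.584, 0.2272, 0.2291]
tool_rot: [0.969, 0.249, 0.0, -0.001]
ft_force: [0.2, -0.1, 0.1]
grip_width: 0.0401
```

```bash
python3 - <<'E'
from h import *
s=robot.camera('side');t=robot.camera('top');print(robot.get_obs()['position'],robot.get_obs()['ft_force'])
cv2.imwrite('pics/c11.png',np.hstack([cv2.resize(s[120:270,150:300,::-1],(400,400),interpolation=2),cv2.resize(t[110:230,205:325+100,::-1],(400,218),interpolation=2).copy() if 0 else cv2.resize(t[90:240,280:430,::-1],(400,400),interpolation=2)]))
g=cv2.cvtColor(t,cv2.COLOR_RGB2HSV)
# plate (warm grey) vs glass (bright): residual mask
m=cv2.inRange(g,(0,0,100),(180,60,245));m[:,:285]=0;m[:140]=0;m[220:]=0;m[:,365:]=0
k=max(cv2.findContours(m,0,2)[0],key=cv2.contourArea);c,r=cv2.minEnclosingCircle(k);print(c,r,ray('top',c,.02),'glass .5714 -.1836')
E
```

```text
[0.58547533 0.2232022  0.22887456] [ 0.47348516 -1.07941705  0.0483833 ]
(323.9153747558594, 179.26922607421875) 25.36063003540039 [ 0.56865453 -0.18155031  0.02      ] glass .5714 -.1836
```

```bash
python3 - <<'E'
from h import *
for n in('side','top'):
    im=robot.camera(n)[...,::-1];o=cv2.imread(f'pics/{n}0.png');d=cv2.absdiff(im,o).max(2)
    for nm,X in(('hammer',(.777,-.039,.01)),('minispool',(.479,.417,.03)),('bin',(.496,-.453,.03))):
        u=proj(n,X).astype(int);w=d[u[1]-10:u[1]+10,u[0]-15:u[0]+15];print(n,nm,u,(w>40).sum(),end='; ')
    # brightness just outside / inside the rim expected for a flat plate
    g=cv2.cvtColor(im,cv2.COLOR_BGR2GRAY).astype(np.float32)
    print();c=(.5700,-.1825)
    for r in(.088,.092,.097,.102,.107):
        print(n,r,[int(cv2.getRectSubPix(g,(1,1),tuple(map(float,proj(n,pol(c,r,t,.020)[:3]))))[0,0]) for t in range(0,360,20)])
print(robot.get_obs()['time'])
E
```

```text
side hammer [194 192] 0; side minispool [246 259] 32; side bin [267 155] 0; 
side 0.088 [159, 139, 168, 157, 161, 167, 154, 169, 160, 172, 148, 136, 180, 162, 169, 171, 144, 127]
side 0.092 [163, 146, 155, 140, 148, 144, 144, 149, 165, 171, 171, 153, 171, 154, 166, 167, 156, 88]
side 0.097 [171, 188, 132, 124, 145, 146, 160, 128, 142, 185, 181, 169, 163, 149, 161, 168, 178, 33]
side 0.102 [164, 234, 132, 129, 152, 194, 176, 125, 124, 226, 219, 174, 154, 147, 152, 176, 197, 24]
side 0.107 [116, 242, 167, 136, 156, 209, 166, 138, 170, 241, 248, 191, 137, 140, 143, 185, 214, 25]
top hammer [287 130] 0; top minispool [176 205] 33; top bin [392 195] 0; 
top 0.088 [183, 208, 197, 208, 210, 204, 205, 212, 208, 207, 209, 206, 211, 222, 190, 205, 175, 197]
top 0.092 [208, 210, 205, 205, 207, 209, 208, 214, 211, 210, 209, 209, 208, 226, 199, 208, 211, 209]
top 0.097 [201, 207, 202, 193, 195, 166, 168, 169, 187, 197, 215, 218, 217, 229, 216, 207, 203, 205]
top 0.102 [247, 247, 236, 157, 217, 160, 176, 172, 227, 255, 255, 253, 248, 244, 240, 236, 236, 237]
top 0.107 [255, 254, 255, 254, 254, 228, 255, 255, 254, 254, 254, 254, 254, 250, 253, 254, 255, 254]
20.25
```

```bash
python3 -c "
from rig import robot
print(robot.hand_in())"
```

```text
the job is handed in; nothing more can be done
None
```

The side plate is off the spool and lying on the glass build plate. I handed the job in at about 20 s with the arm clear of everything.

**What I did:** I pushed the plate clockwise by spoke_a's edge with closed fingers until the notch stood at about -91°, with the arrow measured at -91.5°. Then I gripped spoke_a, lifted the plate free and lowered it onto the glass until I felt contact. I opened the fingers there.

**What went wrong:** on the first push the fingers slid over the plate without turning it. In the pictures the fingertips sit much less far ahead of the TCP than the stated 19 mm, so I went about 18 mm deeper and the push worked.

**Last checks:**
- **Position:** the plate's centre measured about (0.569, -0.182) against the glass centre at (0.571, -0.184), so it is off by about 3 mm.
- **Flatness:** the plate hung level before I lowered it, touched down at the expected height, and its rim reads round from above.
- **Bystanders:** the hammer and bin pixels are unchanged. The small reel showed about 30 changed pixels in each view. I put that down to the arm's shadow, since the arm never went near it, but I did not confirm it.
- **Final picture:** I could not view it because the viewer's limit was reached, so these last checks are numeric only.

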